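# Clamp a stone cast in the ratchet model vice

## Robot

A 7-joint arm with a two-finger parallel gripper is mounted at the origin on a cart in front of the work surface, level with it; the furniture and walls round the work are solid. World frame = base frame: x ahead of the robot, y to its left, z up, the work surface at z = 0. Lengths are in m, angles in rad, forces in N, time in s.
With the tool pointing down it reaches from about 0.425 to 1.025 m from the base axis. Payload 9.4 kg.
Tool frame: the origin (TCP) lies at the very end of the fingers, on their centre line; the grasp point (between the pads) lies 19 mm behind it; z points along the fingers, y is the line along which they close (so a half turn about z gives the same grasp; the last joint's range is limited). The gripper opens to 85 mm and grips with 20 to 120 N. Pads are 22 mm wide; open, the fingers measure 114 mm over their backs; the gripper's body (76 mm by 85 mm) begins 54 mm behind the grasp point. The pads swing forward as they close: fully open they stand 13 mm farther back than shut.
Start: joints at [1.138, 0.599, -0.003, 1.599, 0.002, 0.943, -0.08], TCP at [0.253, -0.68, 0.231] pointing down, gripper open.
Joint ranges: [-2.57, 2.57], [-0.35, 1.97], [-1.29, 1.29], [0.11, 2.56], [-1.05, 4.19], [0.11, 1.86], [-2.63, 2.63]. Speed limits (rad/s): [2.22, 2.22, 3.01, 3.01, 3.14, 3.14, 3.14].

## Interface

Orientations are given as [roll, pitch, yaw] about the fixed x, y, z axes, in that order (R = Rz(yaw) Ry(pitch) Rx(roll)).
In Python, from rig import ctrl gives the robot as it stands.
- The arm moves only by the tool servo_tool, never from a script. Its argument "commands" is a list of rows, each an object with "linear": the shift along the tool's x, y, z in mm, a list of three; "spin": the turn about the tool's z in degrees. A call has 1 to 20 rows; each row shifts and turns the commanded pose from where the row before left it, along the tool's axes as they then stand; what a row does not reach is not made up. A row lasts 1/12 s, in which the tool goes at most 41.7 mm and 7.16 degrees, less where a joint would pass 70% of its speed; a pose out of reach is approached as far as the arm can. A call is refused whole if a number of a shift passes 41.7 or a number of a turn 7.16, either way. A call with a gripper value outside its range is refused whole. "fingers" is the finger opening in mm, from 0 to 85.4, set as the call begins (left out, the last holds). The fingers move at their own pace and stop on an object; "squeeze" is the grip in N (left out, the last holds). Time passes only in rows, so rows that do not move let the fingers close. It gives the time, the measured TCP pose, the force, the opening and the grip force at its end, in the units of the state.
- ctrl.get_obs(): the state, without advancing time (a new reading comes with each control period).
- ctrl.snapshot(name): name is "scene" or "top" or "wrist"; returns (picture, depth): 420x560x3 uint8, red, green, blue; 420x560 float32, m along the optical axis (not along the pixel's ray), 0 where there is no reading.
- ctrl.camera_params(name): a dict with "vfov" (degrees; the focal length in pixels is half the picture's height over the tangent of half this angle, whatever the lens; pixels are square), "cx", "cy" (the principal point, pixels), "extrinsics" (4x4, takes a point from camera to world coordinates); the wrist camera has in their place "T_tool_cam" (4x4, takes a point from camera to tool coordinates, whose origin is the TCP and whose axes are the flange's). Camera axes: x right, y down, z forward; pixel columns grow to the right and rows downward; lengths in m; the calibration is good to about 2 mm. A picture is of the moment at which its call begins: read the wrist's pose just before it. camera_params takes no time and is no camera call.
- ctrl.job_done(): hands the job in; it is judged then, once.
The state is a dict: "time_s": time; "joint_pos": joint angles; "qvel": joint speeds; "joint_torque": joint torques, N m; "tcp_pos": TCP position; "tcp_rot": TCP orientation; "wrist_force": force on the tool from outside, world axes, zero at the start; "moment": the same for the moment, N m; "opening": finger opening in m; "gripper_force": force on a finger pad.
Only numpy, scipy, OpenCV 4.12 (cv2) and the standard library are available. Lean on these libraries where they do the work, as an engineer would, in place of code of your own. Each camera call takes 0.05 s, during which the arm holds its last target. There are 200 camera calls.

## Task

Stand the stone cast teeth up between the jaws of the model vice, about midway along their faces and flat sides facing them, and pump the ratchet lever to and fro until the cast has pushed the sprung jaw plate about half-way back into the sliding jaw, never fully home: stone cracks. Move the sliding jaw only by its lever, and leave the lever swung back at its rest stop on the fixed-jaw side. Do not disturb the bottles and the felt cone.

Things in the scene. Friction and masses are not known exactly. Their poses are not given: they have to be found in the camera images.
- vice: Grey model vice screwed to the bench; place and yaw vary. Origin: bench level, in the throat between the jaws; x to the beam at the back, y from sliding to fixed jaw. The throat's floor is the bench; it is open above and to -x. Beam: x 68 to 132 mm, y -202 to 68, 44 mm high; rack (to y -225) and pawls on it, up to 67 mm; 9 mm high lugs beside it.
- fixed_jaw_face (a point): Middle of the fixed jaw's steel face, at vice (-4, 40, 20) mm. The face is 68 mm long in vice x (-38 to 30) and 36 mm high; the fixed jaw is 26 mm thick, 40 mm high, and runs back to the beam.
- sliding_jaw: The sliding jaw's grey block, 24 mm thick in y, vice x -40 to 123 mm, 45 mm high, 61 over the beam. Frame parallel to the vice's; origin on the vice's when joint vice_jaw is 0. In its frame the block's face is at y = -83 mm, the sprung plate's face (plate out) at y = -65 mm.
- vice_jaw (a joint): Travel of sliding jaw and rack towards the fixed jaw (m), 0 to 0.047; starts at 0 to 0.018. The clear opening, plate out, is 0.105 minus this. Stiff: about 10 N moves it. A pawl keeps it from going back.
- vice_plate (a joint): How far the sprung steel plate (68 x 6 x 34 mm, on the sliding jaw's face, vice x -38 to 30 mm) is pushed back into the sliding jaw (m): 0 out, 0.012 fully home. 3 N starts it, then 0.7 N for each mm.
- vice_lever (a joint): Angle of the ratchet lever (rad), 0 = rest stop, grip nearest the fixed jaw; 0.42 = other stop, swung to vice -y. Level swing; stays where left; starts 0 to 0.40. A full swing 0 to 0.42 (first quarter idle, then 2 to 5 N at the grip) advances the rack one 7 mm tooth, the first one 0 to 10 mm; the swing back advances nothing. Clamping, the jaw settles back by up to 1 mm.
- lever_grip (a point): Black upright grip at the lever's end: round post 21 mm thick, z = 65 to 125 mm; this point is on its axis at z = 95. It turns about lever_pivot at 145 mm radius: at vice (-64, -110) mm at rest, (-64, -170) at the other stop. The flat steel arm under it lies at z = 60 to 67 mm.
- lever_pivot (a point): Point at z = 95 mm on the lever's upright turning axis, at vice (78, -140) mm.
- cast_center (a point): Loose blue-white stone cast of a lower jaw, teeth up, 60 x 71 x 41 mm, 0.11 kg; point in its middle, 20 mm up. x to the front of the arch: 60 mm along x (grip it there, low). Flat sides face +-y, 71 mm apart, flat at x -25 to -4 mm, z under 13. Either end may point to the beam. Starts left or right of the vice; a pink denture (51 x 60 x 20 mm) is on the other side.
- bottle_tall_center (a point): Pink bottle, 41 mm thick, 105 mm high, loose, 110 to 170 mm in front of the throat; point at half height.
- bottle_small_center (a point): Brown dropper bottle, 28 mm thick, 78 mm high, loose, beyond one of the two places of cast and denture; point at half height.
- felt_cone_center (a point): White felt polishing cone, 29 mm thick, 48 mm high, loose, beyond the other of those places; point at half height.
Things that resemble listed ones, but are neither listed nor needed, are in the scene too. What is shaped like the part that bears cast_center but orange is not meant.

How it is judged:
On the way, in this order (a step that is already met when the one before it is completed fails the run):
1. the cast stands upright on the bench between the jaws (x of cast_center in the frame of vice between -0.034 and 0.028 m and y of cast_center in the frame of vice between -0.036 and 0.014 m and height (world z) of cast_center below 0.027 m and angle between cast_center's own z axis and vertical below 0.1 rad), for 0.2 s.
2. the cast has pushed the sprung plate back by 3 to 9 mm (value of joint vice_plate between 0.003 and 0.009 m), for 0.2 s.
At the end, for the whole second after the job is handed in: Cast upright (0.1 rad) on the bench in the throat, centre at vice x -34 to 28 mm, flat sides square to the jaws (0.15 rad); sprung plate pushed back 3 to 9 mm; jaw at rest; lever within 0.06 rad of its rest stop; nothing touched (all of step 1 and all of step 2 and angle between the y axis of cast_center and the y axis of vice, either way round below 0.15 rad and value of joint vice_lever below 0.06 rad and velocity of joint vice_jaw below 0.003 m/s).
It fails at once if the sprung plate is driven home (over 10 of its 12 mm): the stone cracks (value of joint vice_plate above 0.01 m).
It fails at once if the sliding jaw is pushed by the robot itself (over 8 N) (contact force between any of the fingers, the arm and sliding_jaw above 8 N).
It fails at once if the cast is tipped over (angle between cast_center's own z axis and vertical above 0.6 rad).
It fails at once if a bottle or the felt cone is knocked over or shifted by more than 25 mm (distance of any of bottle_tall_center, bottle_small_center, felt_cone_center from where it was at the start of the episode above 0.025 m).
It also fails if it takes over 67 s, if anything falls off the work surface, if the arm or the gripper's body presses on something with over 40 N, if the wrist force passes 120 N, or if a joint passes its speed limit or range.

## Working session

There is one attempt and no reset: what is moved stays moved. The work goes in short steps, Python scripts to look and compute and a tool call to move; the robot and the scene stay as the last step left them, time stands still between calls to the robot, and variables do not carry over. Pictures are saved under pics/ and viewed, at most 10 in all, crops included, and the job is handed in when it is done.

Besides the shell and the picture viewer there is one more tool, called after "Request:" as a command line: name --argument value ..., lists and objects as JSON in quotes. servo_tool: Moves the arm, as the interface text tells. Its arguments: {"type":"object","properties":{"commands":{"type":"array"},"fingers":{"type":"number"},"squeeze":{"type":"number"}},"required":["commands"]}

```bash
mkdir -p pics; ls
cat > h.py <<'E'
import numpy as np, cv2
from rig import ctrl
from scipy.spatial.transform import Rotation as R
def K(name):
    p=ctrl.camera_params(name); return 210/np.tan(np.radians(p['vfov'])/2),p['cx'],p['cy'],p
def cam2world(name,obs=None):
    p=K(name)[3]
    if 'extrinsics' in p: return np.array(p['extrinsics'])
    T=np.eye(4); T[:3,:3]=R.from_euler('xyz',obs['tcp_rot']).as_matrix() if len(obs['tcp_rot'])==3 else np.array(obs['tcp_rot']); T[:3,3]=obs['tcp_pos']
    return T@np.array(p['T_tool_cam'])
def plane(name,u,v,z,obs=None):
    f,cx,cy,_=K(name); T=cam2world(name,obs); d=T[:3,:3]@np.array([(u-cx)/f,(v-cy)/f,1]); o=T[:3,3]
    return o+d*(z-o[2])/d[2]
def cloud(name,depth,obs=None):
    f,cx,cy,_=K(name); T=cam2world(name,obs); v,u=np.mgrid[:420,:560]
    P=np.stack([(u-cx)/f*depth,(v-cy)/f*depth,depth],-1)
    return P@T[:3,:3].T+T[:3,3]
E
python3 - <<'E'
from h import *
o=ctrl.get_obs(); print(o)
for n in ("scene","top"):
    im,d=ctrl.snapshot(n); np.savez(''+n,im=im,d=d); cv2.imwrite(f'pics/{n}0.png',im[...,::-1]); print(ctrl.camera_params(n))
    
print(ctrl.camera_params('wrist'))
E
```

```text
pics
{'time_s': 0.0, 'joint_pos': array([ 1.13827631,  0.60013978, -0.00254051,  1.60012231,  0.00177724,
        0.94291809, -0.07982266]), 'qvel': array([-0.00079178, -0.00178032,  0.00047645,  0.00010624, -0.0003941 ,
        0.00106363,  0.00061108]), 'joint_torque': array([-6.28527541e-04, -7.76462674e+01,  1.56390578e+00, -2.58013791e+01,
        1.21070811e-02,  8.97811755e-03, -4.56712513e-06]), 'tcp_pos': array([ 0.25238316, -0.67914619,  0.23040912]), 'tcp_rot': array([-3.14001258e+00,  1.28250840e-04,  3.55840314e-01]), 'wrist_force': array([-0.29429435, -0.49968543,  0.45793671]), 'moment': array([-0.03672937,  0.03234579,  0.00064098]), 'gripper_force': 0.0, 'opening': 0.08536123771112265}
{'vfov': 51.17772282324577, 'cx': 281.0677908326762, 'cy': 204.24709011776446, 'extrinsics': array([[-0.77676463, -0.3847618 ,  0.49859308,  0.02558181],
       [-0.6296329 ,  0.4921721 , -0.60110651,  0.64083056],
       [-0.01411078, -0.78084888, -0.62456057,  0.78904654],
       [ 0.        ,  0.        ,  0.        ,  1.        ]])}
{'vfov': 46.3896300989971, 'cx': 283.6818621153262, 'cy': 208.0507262214253, 'extrinsics': array([[ 0.01242073, -0.97386919,  0.22676976,  0.27376324],
       [-0.99991872, -0.01144432,  0.00561999, -0.00964791],
       [-0.00287791, -0.22682113, -0.97393218,  1.34869494],
       [ 0.        ,  0.        ,  0.        ,  1.        ]])}
{'vfov': 65.46848196515764, 'cx': 278.64177586612544, 'cy': 207.2504703462901, 'T_tool_cam': array([[-1.88484496e-04, -9.54242859e-01, -2.99032659e-01,
         7.69328249e-02],
       [ 9.99999802e-01, -3.46460420e-07, -6.29208368e-04,
        -7.73878740e-05],
       [ 6.00313988e-04, -2.99032719e-01,  9.54242670e-01,
        -1.42958594e-01],
       [ 0.00000000e+00,  0.00000000e+00,  0.00000000e+00,
         1.00000000e+00]])}
```

View pics/top0.png

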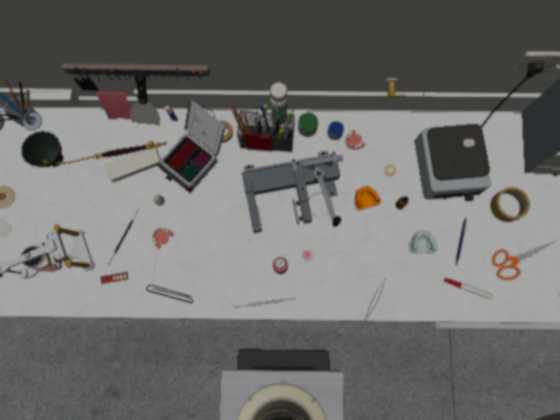

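View pics/scene0.png

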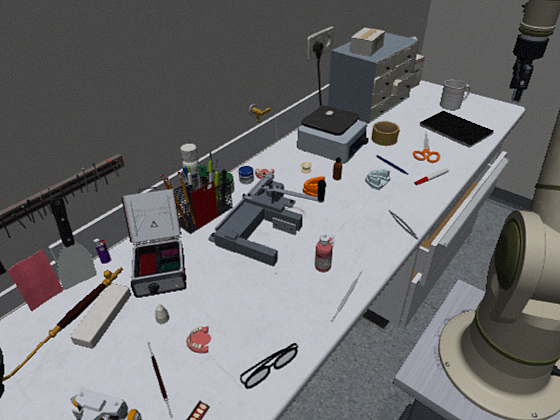

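Top view: vice at (290,185), fixed jaw (255,205), sliding jaw (303,200), grip (337,220). Candidates for the cast: blue-white arch (423,243), orange arch (367,197, not meant) and pink denture (163,238). I choose (423,243). Tall bottle (281,264), brown bottle (402,202), felt cone (159,200).

Run:
```python
from h import *
D=np.load('top.npz'); im=D['im']; P=cloud('top',D['d'])
S=np.load('scene.npz'); Ps=cloud('scene',S['d'])
print('bench z',np.median(P[270:290,200:260,2]), np.median(Ps[300:320,330:350,2]))
for n,(u,v,z) in dict(grip=(337,220,.125),tall=(281,264,.105),brown=(402,202,.078),cone=(159,200,.048),cast=(423,243,.03),orange=(367,197,.03)).items(): print(n,plane('top',u,v,z).round(3),P[v,u].round(3))
def rect(mask,P):
    q=P[mask][:,:2]*1000; r=cv2.minAreaRect(q.astype(np.float32)); return r,len(q)
Z=P[...,2]
m=np.zeros(Z.shape,bool); m[195:235,240:275]=1; m&=(Z>.032)&(Z<.05); print('fixed jaw',rect(m,P))
# edge along fixed jaw: inner side points
for name,box in dict(fixed=(195,228,243,275),slide=(192,225,290,318)).items():
    r0,r1,c0,c1=box
    for v in range(r0,r1,4):
        row=Z[v,c0:c1]; k=np.where(row>.03)[0]
        if len(k): print(name,v,c0+k[0],c0+k[-1],P[v,c0+k[0]].round(3),P[v,c0+k[-1]].round(3))
hsv=cv2.cvtColor(im,cv2.COLOR_RGB2HSV)
m=np.zeros(Z.shape,bool); m[225:262,405:442]=1; m&=(Z>.008); print('cast',rect(m,P),Z[m].max())
big=cv2.resize(im[140:280,230:450],None,fx=3.6,fy=3.6,interpolation=cv2.INTER_CUBIC); big=np.clip(big*1.6,0,255).astype(np.uint8); cv2.imwrite('pics/crop1.png',big[...,::-1])
```

```text
bench z 0.0005140094628520719 0.00028546611738528016
grip [ 0.529 -0.139  0.125] [ 0.529 -0.139  0.127]
tall [0.417 0.003 0.105] [0.418 0.003 0.103]
brown [ 0.59  -0.318  0.078] [ 0.596 -0.323  0.055]
cone [0.595 0.339 0.048] [0.597 0.342 0.039]
cast [ 0.488 -0.382  0.03 ] [ 0.492 -0.388  0.006]
orange [ 0.615 -0.233  0.03 ] [ 0.622 -0.237  0.004]
fixed jaw (((566.3242797851562, 80.51022338867188), (104.23316955566406, 25.797733306884766), 11.652134895324707), 333)
fixed 195 246 253 [0.614 0.102 0.04 ] [0.615 0.083 0.038]
fixed 199 247 254 [0.603 0.099 0.038] [0.604 0.08  0.038]
fixed 203 248 255 [0.591 0.096 0.044] [0.592 0.077 0.038]
fixed 207 248 257 [0.58  0.096 0.041] [0.581 0.071 0.037]
fixed 211 249 257 [0.569 0.093 0.041] [0.57  0.071 0.036]
fixed 215 250 258 [0.559 0.09  0.037] [0.559 0.068 0.038]
fixed 219 250 259 [0.546 0.089 0.042] [0.548 0.065 0.036]
fixed 223 251 260 [0.534 0.086 0.047] [0.537 0.062 0.037]
fixed 227 252 261 [0.524 0.083 0.041] [0.525 0.059 0.042]
slide 192 297 306 [ 0.626 -0.038  0.034] [ 0.619 -0.062  0.062]
slide 196 298 307 [ 0.615 -0.041  0.032] [ 0.607 -0.065  0.064]
slide 200 293 307 [ 0.601 -0.027  0.043] [ 0.597 -0.065  0.058]
slide 204 293 308 [ 0.591 -0.028  0.038] [ 0.59  -0.069  0.045]
slide 208 294 309 [ 0.579 -0.03   0.039] [ 0.579 -0.071  0.044]
slide 212 295 310 [ 0.568 -0.033  0.041] [ 0.567 -0.074  0.044]
slide 216 296 311 [ 0.557 -0.036  0.037] [ 0.556 -0.077  0.045]
slide 220 297 311 [ 0.546 -0.039  0.036] [ 0.546 -0.077  0.04 ]
cast (((411.3011474609375, -217.2059783935547), (73.36133575439453, 492.5506591796875), 25.05890655517578), 431) 1.3486949398242343
```

View pics/crop1.png

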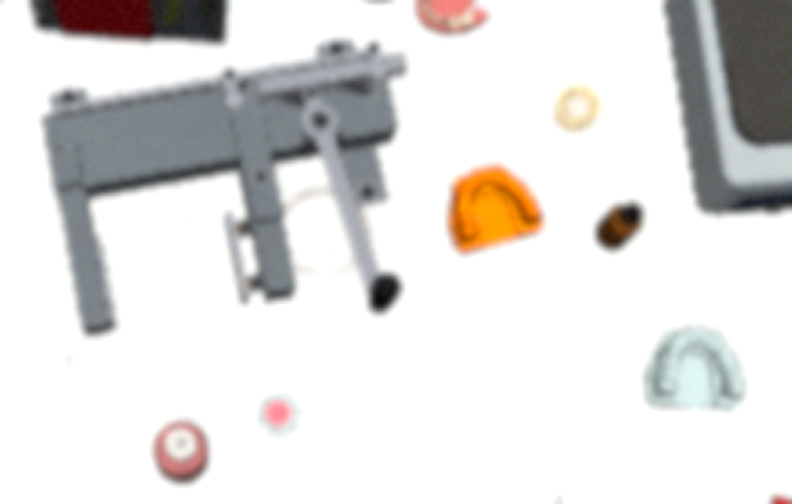

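The crop confirms it: the blue-white arch is at crop (695,370), clear of the orange one at (490,210). The arch front points away from the robot. Vice yaw is about 0.2 rad. Next I move above the cast.

Request:
servo_tool --commands '[{"linear": [32.5,-19.3,0],"spin": 0},{"linear": [32.5,-19.3,0],"spin": 0},{"linear": [32.5,-19.3,0],"spin": 0},{"linear": [32.5,-19.3,0],"spin": 0},{"linear": [32.5,-19.3,0],"spin": 0},{"linear": [32.5,-19.3,0],"spin": 0},{"linear": [32.5,-19.3,0],"spin": 0},{"linear": [32.5,-19.3,0],"spin": 0},{"linear": [32.5,-19.3,0],"spin": 0},{"linear": [32.5,-19.3,0],"spin": 0},{"linear": [0,0,0],"spin": -7},{"linear": [0,0,0],"spin": -7},{"linear": [0,0,0],"spin": -7},{"linear": [0,0,0],"spin": -7},{"linear": [0,0,0],"spin": -7},{"linear": [0,0,0],"spin": -7},{"linear": [0,0,0],"spin": -7},{"linear": [0,0,0],"spin": -7},{"linear": [0,0,0],"spin": -7},{"linear": [0,0,0],"spin": -7}]' --fingers 85

```text
time_s: 1.77
tcp_pos: [0.4897, -0.3854, 0.2309]
tcp_rot: [-3.141, -0.0, 1.584]
wrist_force: [0.2, 0.4, -0.2]
opening: 0.085
gripper_force: 0.0
```

Run:
```python
from h import *
o=ctrl.get_obs(); print(o['tcp_pos'],o['tcp_rot'],o['joint_pos'])
im,d=ctrl.snapshot('wrist'); np.savez('w1',im=im,d=d,p=o['tcp_pos'],r=o['tcp_rot'])
P=cloud('wrist',d,o)
Z=P[...,2]; m=(Z>.006)&(Z<.06)&(np.hypot(P[...,0]-.49,P[...,1]+.385)<.065)
n,l,st,_=cv2.connectedComponentsWithStats(m.astype(np.uint8)); k=1+st[1:,4].argmax(); m=l==k
r=cv2.minAreaRect((P[m][:,:2]*1000).astype(np.float32)); print(st[k],r,Z[m].max(),cv2.boxPoints(r))
im2=im.copy(); print('bench',np.median(Z[(abs(Z)<.01)]))
cv2.imwrite('pics/w1.png',im2[...,::-1])
```

```text
[ 0.4896937  -0.38540715  0.23093307] [-3.14099078e+00 -3.39306435e-04  1.58352282e+00] [ 0.81756222  0.49806129 -0.35479765  1.82650556  0.22146394  0.85649505
  0.36907693]
[ 256  141   55   65 2815] ((494.9051818847656, -381.6137390136719), (69.54959106445312, 59.82868194580078), 88.10143280029297) 0.0413254881856826 [[ 463.85516 -415.3784 ]
 [ 523.651   -417.3605 ]
 [ 525.9552  -347.8491 ]
 [ 466.15936 -345.86697]]
bench 0.00043853078944178225
```

View pics/w1.png

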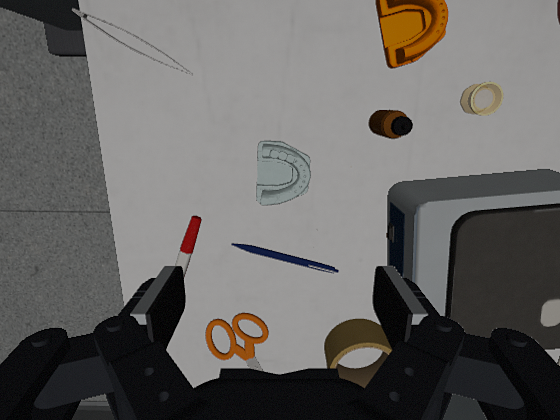

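Wrist view: the cast stands alone at (283,172), upright and arch right (world +x). It measures 69.5 x 59.8 mm and 41 mm high, as expected. Next: align, descend, grip.

Request:
servo_tool --commands '[{"linear": [3.8,5.2,0],"spin": 2.5},{"linear": [0,0,40],"spin": 0},{"linear": [0,0,40],"spin": 0},{"linear": [0,0,40],"spin": 0},{"linear": [0,0,35],"spin": 0},{"linear": [0,0,30],"spin": 0},{"linear": [0,0,20],"spin": 0},{"linear": [0,0,12],"spin": 0},{"linear": [0,0,6],"spin": 0},{"linear": [0,0,0],"spin": 0},{"linear": [0,0,0],"spin": 0}]'

```text
time_s: 2.73
tcp_pos: [0.4956, -0.3819, 0.009]
tcp_rot: [3.141, 0.001, 1.533]
wrist_force: [0.3, -0.1, 0.0]
opening: 0.085
gripper_force: 0.0
```

Request:
servo_tool --commands '[{"linear": [0,0,0],"spin": 0},{"linear": [0,0,0],"spin": 0},{"linear": [0,0,0],"spin": 0},{"linear": [0,0,0],"spin": 0},{"linear": [0,0,0],"spin": 0},{"linear": [0,0,0],"spin": 0},{"linear": [0,0,0],"spin": 0},{"linear": [0,0,0],"spin": 0}]' --fingers 52 --squeeze 30

```text
time_s: 3.4
tcp_pos: [0.4953, -0.3817, 0.0083]
tcp_rot: [3.141, 0.0, 1.534]
wrist_force: [1.8, -0.2, 0.7]
opening: 0.0525
gripper_force: 0.6
```

Request:
servo_tool --commands '[{"linear": [0,0,0],"spin": 0},{"linear": [0,0,0],"spin": 0},{"linear": [0,0,0],"spin": 0},{"linear": [0,0,0],"spin": 0},{"linear": [0,0,0],"spin": 0},{"linear": [0,0,0],"spin": 0}]' --fingers 35 --squeeze 30

```text
time_s: 3.9
tcp_pos: [0.4988, -0.3833, 0.0101]
tcp_rot: [3.135, 0.003, 1.534]
wrist_force: [6.9, -3.6, 11.1]
opening: 0.0352
gripper_force: 14.2
```

Run:
```python
from h import *
o=ctrl.get_obs(); print(o['tcp_pos'],o['opening'],o['gripper_force'])
im,d=ctrl.snapshot('wrist'); cv2.imwrite('pics/w2.png',im[...,::-1])
```

```text
[ 0.49878492 -0.38332836  0.01011223] 0.03519392962302351 14.19210870833922
```

View pics/w2.png

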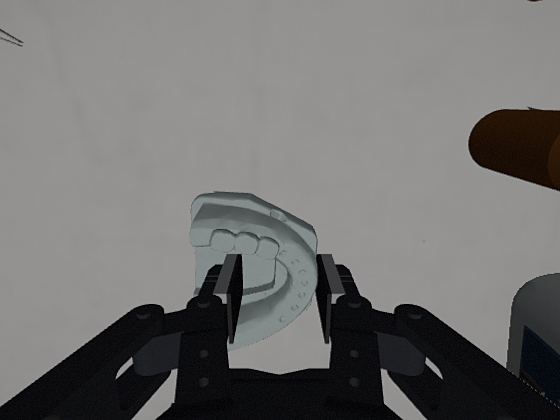

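The wrist picture shows the pads at (235,290) and (322,290). The left finger slid over the low floor inside the arch, because open fingers stand higher, and the cast turned slightly. I'll open, rise and re-measure, then grip lower.

Request:
servo_tool --commands '[{"linear": [0,0,0],"spin": 0},{"linear": [0,0,0],"spin": 0},{"linear": [0,0,0],"spin": 0},{"linear": [0,0,0],"spin": 0},{"linear": [0,0,0],"spin": 0},{"linear": [0,0,0],"spin": 0},{"linear": [0,0,-20],"spin": 0},{"linear": [0,0,-40],"spin": 0},{"linear": [0,0,-40],"spin": 0},{"linear": [0,0,-40],"spin": 0},{"linear": [0,0,0],"spin": 0}]' --fingers 85

```text
time_s: 4.87
tcp_pos: [0.498, -0.3834, 0.1556]
tcp_rot: [3.133, 0.005, 1.534]
wrist_force: [2.0, -1.1, -1.0]
opening: 0.085
gripper_force: 0.0
```

```bash
cat > cast.py <<'E'
from h import *
import sys
def cast(o,d,im,c,rad=.065,z0=.006):
    P=cloud('wrist',d,o); Z=P[...,2]
    hsv=cv2.cvtColor(im,cv2.COLOR_RGB2HSV)
    m=(Z>z0)&(Z<.06)&(np.hypot(P[...,0]-c[0],P[...,1]-c[1])<rad)
    m=cv2.morphologyEx(m.astype(np.uint8),cv2.MORPH_OPEN,np.ones((3,3)))
    n,l,st,_=cv2.connectedComponentsWithStats(m); k=1+st[1:,4].argmax(); m=l==k
    r=cv2.minAreaRect((P[m][:,:2]*1000).astype(np.float32)); return P,m,r,Z[m].max()
E
python3 - <<'E'
from cast import *
o=ctrl.get_obs(); print(o['tcp_pos'],o['tcp_rot'])
im,d=ctrl.snapshot('wrist'); P,m,r,z=cast(o,d,im,(.495,-.382)); print(r,z,m.sum(),cv2.boxPoints(r).round(1))
cv2.imwrite('pics/w3.png',im[...,::-1])
# floor height inside arch
for q in [(0.475,-.382),(.485,-.382),(.495,-.382)]:
    k=np.argmin(np.hypot(P[...,0]-q[0],P[...,1]-q[1])); print(q,P.reshape(-1,3)[k])
E
```

```text
[ 0.49801492 -0.3833536   0.15555804] [3.13326764 0.00525877 1.53352797]
((487.37652587890625, -379.7933044433594), (68.56633758544922, 59.544063568115234), 85.39164733886719) 0.04245195308999966 4203 [[ 454.9 -411.6]
 [ 514.3 -416.4]
 [ 519.8 -348. ]
 [ 460.5 -343.2]]
(0.475, -0.382) [ 0.47506658 -0.38231038  0.0060407 ]
(0.485, -0.382) [ 0.48526176 -0.38174758  0.00609911]
(0.495, -0.382) [ 0.49542727 -0.38167037  0.00793783]
```

View pics/w3.png

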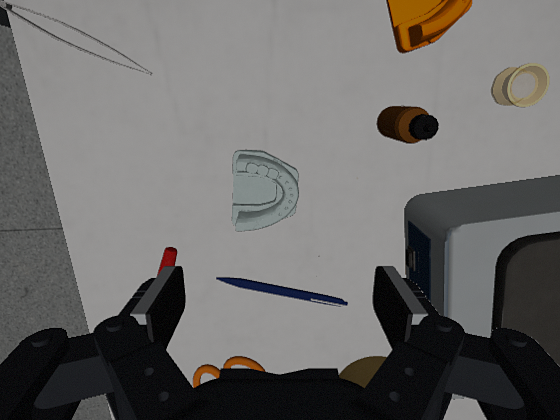

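The cast is upright at image (265,190), centre (0.487,-0.380), and its arch floor is only about 6 mm high. I re-grip with TCP z at about -3 mm, so the tips come to about 2 mm at a 60 mm opening.

Request:
servo_tool --commands '[{"linear": [3.2,-10.7,0],"spin": 0},{"linear": [0,0,40],"spin": 0},{"linear": [0,0,40],"spin": 0},{"linear": [0,0,35],"spin": 0},{"linear": [0,0,22],"spin": 0},{"linear": [0,0,12],"spin": 0},{"linear": [0,0,6],"spin": 0},{"linear": [0,0,3.5],"spin": 0},{"linear": [0,0,0],"spin": 0},{"linear": [0,0,0],"spin": 0}]'

```text
time_s: 5.75
tcp_pos: [0.4849, -0.3783, -0.0093]
tcp_rot: [3.141, 0.001, 1.534]
wrist_force: [0.3, 0.2, 0.6]
opening: 0.0851
gripper_force: 0.0
```

Request:
servo_tool --commands '[{"linear": [0,0,0],"spin": 0},{"linear": [0,0,0],"spin": 0},{"linear": [0,0,0],"spin": 0},{"linear": [0,0,0],"spin": 0},{"linear": [0,0,0],"spin": 0},{"linear": [0,0,0],"spin": 0},{"linear": [0,0,0],"spin": 0},{"linear": [0,0,0],"spin": 0},{"linear": [0,0,0],"spin": 0}]' --fingers 50 --squeeze 50

```text
time_s: 6.5
tcp_pos: [0.4854, -0.379, -0.0047]
tcp_rot: [3.139, 0.004, 1.533]
wrist_force: [-7.1, 5.7, 48.0]
opening: 0.0583
gripper_force: 56.8
```

Gripped at 58 mm, with the tips pressing on the bench. Lifting.

Request:
servo_tool --commands '[{"linear": [0,0,-5],"spin": 0},{"linear": [0,0,-10],"spin": 0},{"linear": [0,0,-15],"spin": 0},{"linear": [0,0,0],"spin": 0}]'

```text
time_s: 6.83
tcp_pos: [0.4857, -0.379, 0.0228]
tcp_rot: [3.138, 0.002, 1.533]
wrist_force: [0.7, -0.1, -0.9]
opening: 0.0576
gripper_force: 53.6
```

Run:
```python
from h import *
o=ctrl.get_obs(); print(o['tcp_pos'],o['opening'],o['gripper_force'])
im,d=ctrl.snapshot('wrist'); cv2.imwrite('pics/w4.png',im[...,::-1])
```

```text
[ 0.48568312 -0.37903184  0.0228423 ] 0.05761646994885544 53.61555178107665
```

View pics/w4.png

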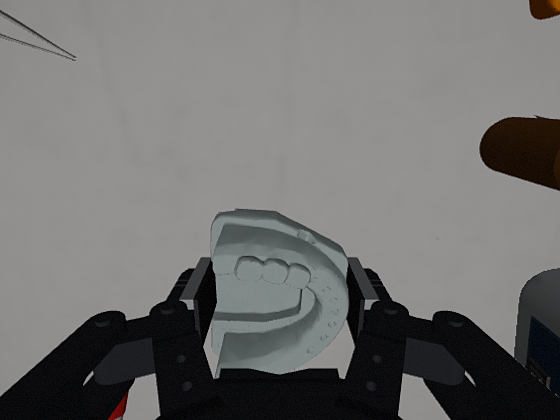

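The cast is held from outside by both pads, at (205,300) and (360,290). Carrying it above the throat to re-measure the vice.

Request:
servo_tool --commands '[{"linear": [0,0,-40],"spin": 0},{"linear": [0,0,-40],"spin": 0},{"linear": [0,0,-40],"spin": 0},{"linear": [0,0,-40],"spin": 0},{"linear": [34.3,5.3,0],"spin": 0},{"linear": [34.3,5.3,0],"spin": 0},{"linear": [34.3,5.3,0],"spin": 0},{"linear": [34.3,5.3,0],"spin": 0},{"linear": [34.3,5.3,0],"spin": 0},{"linear": [34.3,5.3,0],"spin": 0},{"linear": [34.3,5.3,0],"spin": 0},{"linear": [34.3,5.3,0],"spin": 0},{"linear": [34.3,5.3,0],"spin": 0},{"linear": [34.3,5.3,0],"spin": 0},{"linear": [34.3,5.3,0],"spin": 0},{"linear": [34.3,5.3,0],"spin": 0},{"linear": [0,0,0],"spin": -6.95},{"linear": [0,0,0],"spin": -6.95},{"linear": [0,0,0],"spin": 0},{"linear": [0,0,0],"spin": 0}]'

```text
time_s: 8.55
tcp_pos: [0.563, 0.0306, 0.1792]
tcp_rot: [-3.141, -0.0, 1.773]
wrist_force: [0.8, 0.7, -1.0]
opening: 0.0576
gripper_force: 54.6
```

Run:
```python
from h import *
o=ctrl.get_obs(); print(o['tcp_pos'],o['tcp_rot'],o['opening'])
im,d=ctrl.snapshot('wrist'); cv2.imwrite('pics/w5.png',im[...,::-1]); np.savez('w5',im=im,d=d,p=o['tcp_pos'],r=o['tcp_rot'])
```

```text
[0.56301438 0.03061258 0.17924133] [-3.14073686e+00 -3.25807171e-04  1.77258062e+00] 0.0575760989711807
```

View pics/w5.png

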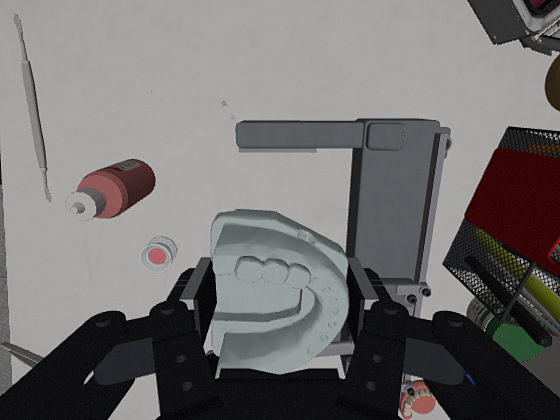

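Wrist view: fixed jaw top corners at (237,122), (237,147) and, at the beam, (363,147), with the steel face just below. The tall bottle is at (115,190). I ray-cast these corners.

Run:
```python
from h import *
D=np.load('w5.npz'); o=dict(tcp_pos=D['p'],tcp_rot=D['r']); im=D['im']; P=cloud('wrist',D['d'],o)
for u,v,z in [(237,122,.04),(237,147,.04),(363,147,.04),(316,151,.036),(240,151,.036),(350,270,.044)]: print(u,v,plane('wrist',u,v,z,o).round(4))
g=cv2.cvtColor(im,cv2.COLOR_RGB2GRAY).astype(int)
# subpixel-ish inner/outer edges by column
for u in range(250,350,20): print(u,g[114:160,u].tolist())
print(g[135,225:248].tolist())
q=P[128:142,245:355]; print('top z',np.median(q[...,2]))
m=(P[...,2]>.034)&(P[...,2]<.046); m[:,365:]=0; m[:100]=0; m[160:]=0; m[:,:230]=0
r=cv2.minAreaRect((P[m][:,:2]*1000).astype(np.float32)); print(r,cv2.boxPoints(r))
```

```text
237 122 [0.5166 0.0855 0.04  ]
237 147 [0.5199 0.0651 0.04  ]
363 147 [0.6256 0.0867 0.04  ]
316 151 [0.5875 0.0749 0.036 ]
240 151 [0.5227 0.0616 0.036 ]
350 270 [ 0.6443 -0.0271  0.044 ]
250 [169, 169, 169, 168, 172, 167, 102, 39, 60, 87, 92, 90, 90, 91, 89, 91, 90, 90, 91, 92, 92, 93, 92, 92, 93, 92, 94, 92, 94, 93, 92, 87, 82, 70, 86, 127, 120, 119, 142, 172, 168, 167, 167, 167, 166, 167]
270 [167, 168, 168, 169, 171, 169, 102, 38, 61, 89, 95, 93, 94, 94, 92, 91, 92, 93, 93, 91, 91, 92, 92, 92, 92, 91, 92, 92, 93, 93, 91, 88, 82, 72, 87, 130, 120, 120, 142, 170, 167, 166, 167, 166, 166, 166]
290 [166, 166, 166, 168, 171, 168, 103, 38, 60, 89, 94, 92, 91, 93, 91, 94, 93, 92, 93, 91, 92, 93, 93, 93, 93, 92, 92, 91, 92, 91, 91, 87, 82, 73, 85, 132, 123, 123, 143, 171, 168, 167, 167, 167, 167, 167]
310 [165, 165, 166, 166, 168, 169, 134, 35, 59, 87, 95, 92, 92, 94, 92, 93, 92, 92, 92, 91, 93, 92, 90, 93, 92, 93, 93, 91, 93, 93, 91, 87, 83, 75, 85, 132, 125, 120, 135, 173, 168, 167, 166, 166, 167, 166]
330 [164, 165, 165, 166, 168, 167, 134, 31, 58, 85, 95, 92, 91, 92, 92, 91, 93, 92, 91, 92, 92, 91, 92, 93, 91, 93, 93, 92, 93, 91, 93, 85, 78, 82, 129, 176, 168, 168, 168, 167, 168, 170, 168, 168, 168, 168]
[165, 166, 167, 167, 168, 167, 167, 168, 170, 174, 148, 82, 89, 95, 96, 95, 95, 94, 94, 95, 94, 94, 93]
top z 0.04043598308184432
((571.5196533203125, 80.50361633300781), (109.9868392944336, 32.44709396362305), 12.052367210388184) [[514.3509    84.88662 ]
 [521.12604   53.154747]
 [628.6884    76.12061 ]
 [621.91327  107.852486]]
```

Vice origin is about (0.567, 0.029) with yaw 0.202. The jaw's back edge agrees (y 66) and so does the top height (40 mm). I square the cast by 3° and lower it.

Request:
servo_tool --commands '[{"linear": [-0.7,0,10],"spin": -3},{"linear": [0,0,35],"spin": 0},{"linear": [0,0,35],"spin": 0},{"linear": [0,0,35],"spin": 0},{"linear": [0,0,25],"spin": 0},{"linear": [0,0,18],"spin": 0},{"linear": [0,0,12],"spin": 0},{"linear": [0,0,6],"spin": 0},{"linear": [0,0,4],"spin": 0},{"linear": [0,0,1.5],"spin": 0},{"linear": [0,0,0],"spin": 0},{"linear": [0,0,0],"spin": 0}]'

```text
time_s: 9.6
tcp_pos: [0.5639, 0.0301, -0.001]
tcp_rot: [3.14, 0.0, 1.828]
wrist_force: [0.3, 0.2, -0.5]
opening: 0.0576
gripper_force: 54.6
```

Request:
servo_tool --commands '[{"linear": [0,0,2],"spin": 0},{"linear": [0,0,1.5],"spin": 0},{"linear": [0,0,0],"spin": 0},{"linear": [0,0,0],"spin": 0}]'

```text
time_s: 9.93
tcp_pos: [0.5639, 0.0302, -0.0043]
tcp_rot: [3.14, 0.001, 1.829]
wrist_force: [-1.5, -0.5, 7.6]
opening: 0.0578
gripper_force: 59.4
```

Request:
servo_tool --commands '[{"linear": [0,0,0],"spin": 0},{"linear": [0,0,0],"spin": 0},{"linear": [0,0,0],"spin": 0},{"linear": [0,0,0],"spin": 0},{"linear": [0,0,-5],"spin": 0},{"linear": [0,0,-15],"spin": 0},{"linear": [0,0,-30],"spin": 0},{"linear": [0,0,-40],"spin": 0},{"linear": [0,0,-40],"spin": 0},{"linear": [0,0,-40],"spin": 0},{"linear": [0,0,-40],"spin": 0},{"linear": [0,0,0],"spin": 0}]' --fingers 85

```text
time_s: 10.93
tcp_pos: [0.5664, 0.031, 0.2123]
tcp_rot: [3.131, 0.002, 1.829]
wrist_force: [0.9, -0.0, -1.0]
opening: 0.0854
gripper_force: 0.0
```

Run:
```python
from h import *
o=ctrl.get_obs(); print(o['tcp_pos'],o['tcp_rot'],o['opening'])
im,d=ctrl.snapshot('wrist'); cv2.imwrite('pics/w6.png',im[...,::-1]); np.savez('w6',im=im,d=d,p=o['tcp_pos'],r=o['tcp_rot'])
im,d=ctrl.snapshot('top'); np.savez('t6',im=im,d=d)
```

```text
[0.56640999 0.03103964 0.21233776] [3.13135724e+00 1.74253708e-03 1.82863686e+00] 0.08535977713308993
```

View pics/w6.png

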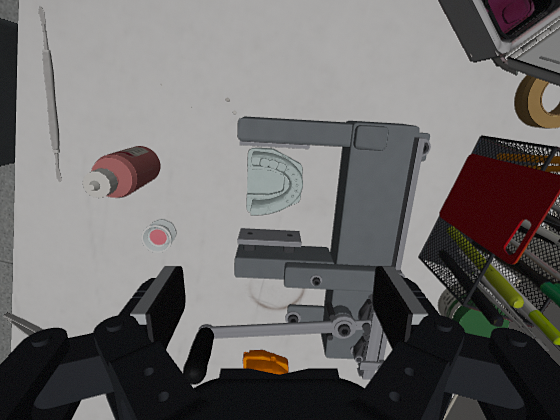

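The cast stands upright at (275,182), close to the fixed jaw. The sprung plate is at (268,237), the sliding block at (285,262) and the lever grip at (203,350). Measuring the cast, jaw opening and grip.

```bash
cat > vice.py <<'E'
from cast import *
th=.2018; ex=np.array([np.cos(th),np.sin(th)]); ey=np.array([-ex[1],ex[0]]); O=np.array([.5672,.0287])
def tov(p): 
    r=(np.asarray(p)[...,:2]-O); return np.stack([r@ex,r@ey],-1)*1000
def tow(x,y): return O+(x*ex+y*ey)/1000
E
python3 - <<'E'
from vice import *
D=np.load('w6.npz'); o=dict(tcp_pos=D['p'],tcp_rot=D['r']); im=D['im']
g=cv2.cvtColor(im,cv2.COLOR_RGB2GRAY).astype(int)
print('steel front',tov(plane('wrist',240,147,.036,o)),tov(plane('wrist',309,149,.036,o)))
P=cloud('wrist',D['d'],o); V=tov(P); Z=P[...,2]
m=(Z>.008)&(Z<.05)&(V[...,0]>-38)&(V[...,0]<36)&(V[...,1]>-45)&(V[...,1]<36)
m=cv2.morphologyEx(m.astype(np.uint8),cv2.MORPH_OPEN,np.ones((3,3)))>0
r=cv2.minAreaRect(V[m].astype(np.float32)); print('cast in vice',r, Z[m].max())
for u in (255,275,290):
  print(u,[(v,g[v,u],round(float(tov(plane('wrist',u,v,.036,o))[1]),1)) for v in range(224,252)])
T=np.load('t6.npz'); Pt=cloud('top',T['d']); mt=(Pt[...,2]>.11)&(Pt[...,2]<.135)&(np.hypot(Pt[...,0]-.529,Pt[...,1]+.139)<.04)
print('grip top',mt.sum(),Pt[mt].mean(0),tov(Pt[mt].mean(0)))
E
```

```text
steel front [-37.38638935  37.95581341] [29.46758462 39.67255017]
cast in vice ((-2.40643310546875, -0.3505401611328125), (59.3082275390625, 69.93098449707031), 0.15204715728759766) 0.04205518101565314
255 [(224, np.int64(171), -40.6), (225, np.int64(171), -41.7), (226, np.int64(172), -42.8), (227, np.int64(178), -44.0), (228, np.int64(169), -45.1), (229, np.int64(48), -46.2), (230, np.int64(64), -47.3), (231, np.int64(68), -48.4), (232, np.int64(64), -49.6), (233, np.int64(66), -50.7), (234, np.int64(68), -51.8), (235, np.int64(67), -53.0), (236, np.int64(67), -54.1), (237, np.int64(67), -55.2), (238, np.int64(63), -56.4), (239, np.int64(84), -57.5), (240, np.int64(130), -58.6), (241, np.int64(123), -59.8), (242, np.int64(121), -60.9), (243, np.int64(128), -62.1), (244, np.int64(124), -63.2), (245, np.int64(41), -64.4), (246, np.int64(37), -65.6), (247, np.int64(36), -66.7), (248, np.int64(35), -67.9), (249, np.int64(38), -69.0), (250, np.int64(49), -70.2), (251, np.int64(51), -71.4)]
275 [(224, np.int64(169), -39.6), (225, np.int64(170), -40.7), (226, np.int64(169), -41.8), (227, n
[... 908 characters left out ...]
 (231, np.int64(50), -46.6), (232, np.int64(64), -47.7), (233, np.int64(63), -48.8), (234, np.int64(40), -49.9), (235, np.int64(24), -51.1), (236, np.int64(51), -52.2), (237, np.int64(69), -53.3), (238, np.int64(65), -54.5), (239, np.int64(67), -55.6), (240, np.int64(62), -56.8), (241, np.int64(84), -57.9), (242, np.int64(134), -59.1), (243, np.int64(120), -60.2), (244, np.int64(119), -61.4), (245, np.int64(126), -62.5), (246, np.int64(114), -63.7), (247, np.int64(47), -64.8), (248, np.int64(56), -66.0), (249, np.int64(59), -67.1), (250, np.int64(58), -68.3), (251, np.int64(59), -69.5)]
grip top 0 [nan nan nan] [nan nan]<stdin>:12: RuntimeWarning: Mean of empty slice.
  ret = um.true_divide(
```

```bash
python3 - <<'E'
from vice import *
D=np.load('w6.npz'); o=dict(tcp_pos=D['p'],tcp_rot=D['r']); P=cloud('wrist',D['d'],o); V=tov(P)
for n,u,v,z in [('pivot',345,327,.067),('armend',206,330,.067),('griptop',197,368,.125)]: print(n,tov(plane('wrist',u,v,z,o)).round(1),V[v,u].round(1),P[v,u,2].round(3))
m=(P[...,2]>.117)&(P[...,2]<.132)&(V[...,0]<-40)&(V[...,0]>-100)&(V[...,1]<-90)&(V[...,1]>-190); print(m.sum(),np.median(V[m],0),np.argwhere(m).mean(0))
E
python3 - <<'E'
from vice import *
T=np.load('top.npz'); im=T['im']; P=cloud('top',T['d']); V=tov(P)
m=(P[...,2]>.115)&(P[...,2]<.135)&(np.hypot(V[...,0]+64,V[...,1]+140)<50); print(m.sum(),V[m].mean(0) if m.any() else 0, V[m].min(0),V[m].max(0))
E
```

```text
pivot [  79.3 -139.2] [  77.6 -134.9] 0.073
armend [ -66.  -149.8] [ -64.8 -145.3] 0.073
griptop [ -62.1 -143.5] [ -62.7 -146. ] 0.122
386 [ -65.0616601  -150.47935059] [372.91450777 194.10103627]
52 [ -69.92199558 -156.1300049 ] [ -78.80936832 -165.36825259] [ -60.79684002 -147.00338597]
```

The cast is at vice (-2.4, -0.4) and square to 0.2°. Opening is about 97 mm (jaw q about 7.5), so the target is q about 40. The grip is at about vice (-66,-151), lever angle about 0.28. I move above the post.

Request:
servo_tool --commands '[{"linear": [-29.9,-14.8,0],"spin": -0.9},{"linear": [-29.9,-14.8,0],"spin": 0},{"linear": [-29.9,-14.8,0],"spin": 0},{"linear": [-29.9,-14.8,0],"spin": 0},{"linear": [-29.9,-14.8,0],"spin": 0},{"linear": [0,0,0],"spin": 0}]'

```text
time_s: 11.53
tcp_pos: [0.529, -0.1409, 0.2027]
tcp_rot: [-3.136, 0.001, 1.836]
wrist_force: [0.3, 0.3, -0.8]
opening: 0.0851
gripper_force: 0.0
```

Run:
```python
from vice import *
o=ctrl.get_obs(); print(o['tcp_pos'],o['tcp_rot'],tov(o['tcp_pos']))
im,d=ctrl.snapshot('wrist'); cv2.imwrite('pics/w7.png',im[...,::-1]); P=cloud('wrist',d,o); V=tov(P)
m=(P[...,2]>.116)&(P[...,2]<.134)&(np.hypot(V[...,0]+64,V[...,1]+145)<45); m[300:,:200]=0
print(m.sum(),np.median(V[m],0),V[m].min(0),V[m].max(0),np.argwhere(m).mean(0))
```

```text
[ 0.52901061 -0.14092728  0.20266274] [-3.13591857e+00  1.17824889e-03  1.83646437e+00] [ -71.41335622 -158.53067886]
639 [ -67.03112721 -153.21534397] [ -77.31901875 -164.56229453] [ -56.60483623 -144.49485904] [210.18622848 285.21596244]
```

View pics/w7.png

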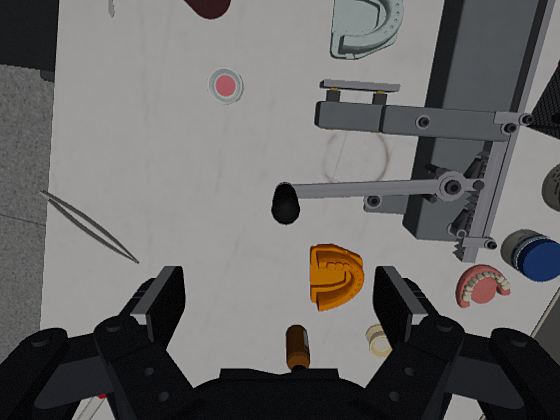

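The post's top is at (285,207), i.e. vice (-66.5,-152.5), and its 145.0 mm radius is right. Next: centre on it, lower, grip.

Request:
servo_tool --commands '[{"linear": [5.7,5.3,5],"spin": -1.3},{"linear": [0,0,30],"spin": 0},{"linear": [0,0,35],"spin": 0},{"linear": [0,0,30],"spin": 0},{"linear": [0,0,17],"spin": 0},{"linear": [0,0,8],"spin": 0},{"linear": [0,0,0],"spin": 0}]'

```text
time_s: 12.17
tcp_pos: [0.5349, -0.1241, 0.0775]
tcp_rot: [-3.139, -0.003, 1.871]
wrist_force: [-0.1, 0.5, 0.5]
opening: 0.0851
gripper_force: 0.0
```

Request:
servo_tool --commands '[{"linear": [0,0,0],"spin": 0},{"linear": [0,0,0],"spin": 0},{"linear": [0,0,0],"spin": 0},{"linear": [0,0,0],"spin": 0},{"linear": [0,0,0],"spin": 0},{"linear": [0,0,0],"spin": 0},{"linear": [0,0,0],"spin": 0},{"linear": [0,0,0],"spin": 0},{"linear": [0,0,0],"spin": 0}]' --fingers 12 --squeeze 30

```text
time_s: 12.92
tcp_pos: [0.5301, -0.129, 0.0801]
tcp_rot: [-3.132, 0.001, 1.864]
wrist_force: [-15.7, -3.7, 13.3]
opening: 0.0201
gripper_force: 30.5
```

Request:
servo_tool --commands '[{"linear": [0,0,0],"spin": 0},{"linear": [0,0,0],"spin": 0},{"linear": [0,0,0],"spin": 0},{"linear": [-8.3,-5.5,0],"spin": 0.8},{"linear": [0,0,0],"spin": 0},{"linear": [0,0,0],"spin": 0},{"linear": [0,0,0],"spin": 0}]' --fingers 45

```text
time_s: 13.5
tcp_pos: [0.5329, -0.1364, 0.0797]
tcp_rot: [3.141, -0.0, 1.853]
wrist_force: [-0.5, 0.7, 0.0]
opening: 0.0454
gripper_force: 0.0
```

Request:
servo_tool --commands '[{"linear": [0,0,0],"spin": 0},{"linear": [0,0,0],"spin": 0},{"linear": [0,0,0],"spin": 0},{"linear": [0,0,0],"spin": 0},{"linear": [0,0,0],"spin": 0},{"linear": [0,0,0],"spin": 0}]' --fingers 12 --squeeze 30

```text
time_s: 14.0
tcp_pos: [0.5324, -0.1363, 0.0798]
tcp_rot: [-3.141, -0.0, 1.853]
wrist_force: [-3.2, -1.2, 4.8]
opening: 0.0203
gripper_force: 29.4
```

Run:
```python
from vice import *
o=ctrl.get_obs(); print(tov(o['tcp_pos']),o['tcp_rot'],o['wrist_force'],o['opening'])
```

```text
[ -67.18771823 -154.62812973] [-3.14074651e+00 -3.63822273e-06  1.85333344e+00] [-3.20889395 -1.18017648  4.79219552] 0.020256510265892976
```

Gripped well: radius 145.9, lever about 0.31. Swinging back to the rest stop first.

Request:
servo_tool --commands '[{"linear": [10.1,0.35,0],"spin": 4},{"linear": [10.1,0.35,0],"spin": 4},{"linear": [10.1,0.35,0],"spin": 4},{"linear": [10.1,0.35,0],"spin": 4},{"linear": [3.8,0.05,0],"spin": 1.5},{"linear": [0,0,0],"spin": 0},{"linear": [0,0,0],"spin": 0}]'

```text
time_s: 14.58
tcp_pos: [0.5259, -0.0921, 0.0798]
tcp_rot: [-3.139, 0.0, 1.548]
wrist_force: [-6.0, 0.1, 6.2]
opening: 0.0202
gripper_force: 29.8
```

```bash
cat > st.py <<'E'
from vice import *
o=ctrl.get_obs(); p=tov(o['tcp_pos']); d=p-[78,-140]; print(o['time_s'],'vice',p.round(1),'r',np.hypot(*d).round(1),'lever',(np.arctan2(-d[1],-d[0])+.2083).round(3),'yaw',o['tcp_rot'][2].round(3),'F',o['wrist_force'].round(1),o['opening'].round(4))
E
python3 st.py
```

```text
Traceback (most recent call last):
  File "st.py", line 2, in <module>
    o=ctrl.get_obs(); p=tov(o['tcp_pos']); d=p-[78,-140]; print(o['time_s'],'vice',p.round(1),'r',np.hypot(*d).round(1),'lever',(np.arctan2(-d[1],-d[0])+.2083).round(3),'yaw',o['tcp_rot'][2].round(3),'F',o['wrist_force'].round(1),o['opening'].round(4))
                                                                                                                                                                                                                                      ^^^^^^^^^^^^^^^^^^
AttributeError: 'float' object has no attribute 'round'
```

At rest stop (vice -64.7,-110.1). First full pump cycle.

Request:
servo_tool --commands '[{"linear": [-10.1,0.35,0],"spin": -4},{"linear": [-10.1,0.35,0],"spin": -4},{"linear": [-10.1,0.35,0],"spin": -4},{"linear": [-10.1,0.35,0],"spin": -4},{"linear": [-10.1,0.35,0],"spin": -4},{"linear": [-10.1,0.35,0],"spin": -4},{"linear": [0,0,0],"spin": 0},{"linear": [0,0,0],"spin": 0}]'

```text
time_s: 15.25
tcp_pos: [0.5378, -0.151, 0.0797]
tcp_rot: [-3.141, -0.001, 1.968]
wrist_force: [-4.2, 3.5, 5.2]
opening: 0.0204
gripper_force: 29.7
```

```bash
sed -i "s/o\['opening'\].round(4)/o['opening']/" st.py
cat > jaw.py <<'E'
from vice import *
# plate top band / block position from the top camera depth+colour: slice heights in vice frame
im,d=ctrl.snapshot('top'); P=cloud('top',d); V=tov(P); Z=P[...,2]
def edge(x0,x1,z0,y0=-125,y1=30):
    m=(V[...,0]>x0)&(V[...,0]<x1)&(Z>z0)&(Z<.075)&(V[...,1]>y0)&(V[...,1]<y1); return np.sort(V[m][:,1])
b=edge(34,60,.035,-130,20); print('block y med (34..60)',np.median(b).round(1),np.percentile(b,[3,97]).round(1),'q~',(np.median(b)+95).round(1))
np.savez('tj',im=im,d=d)
E
python3 st.py; python3 jaw.py
```

```text
15.25 vice [ -64.8 -170.1] r 146.0 lever 0.416 yaw 1.968 F [-4.2  3.5  5.2] 0.020391623116380563
block y med (34..60) -83.4 [-95.9 -72.5] q~ 11.6
```

Request:
servo_tool --commands '[{"linear": [10.1,0.35,0],"spin": 4},{"linear": [10.1,0.35,0],"spin": 4},{"linear": [10.1,0.35,0],"spin": 4},{"linear": [10.1,0.35,0],"spin": 4},{"linear": [10.1,0.35,0],"spin": 4},{"linear": [10.1,0.35,0],"spin": 4},{"linear": [0,0,0],"spin": 0},{"linear": [-10.1,0.35,0],"spin": -4},{"linear": [-10.1,0.35,0],"spin": -4},{"linear": [-10.1,0.35,0],"spin": -4},{"linear": [-10.1,0.35,0],"spin": -4},{"linear": [-10.1,0.35,0],"spin": -4},{"linear": [-10.1,0.35,0],"spin": -4},{"linear": [0,0,0],"spin": 0},{"linear": [0,0,0],"spin": 0}]'

```text
time_s: 16.55
tcp_pos: [0.538, -0.1514, 0.0796]
tcp_rot: [-3.141, -0.001, 1.968]
wrist_force: [-2.9, 1.6, 4.0]
opening: 0.0203
gripper_force: 29.8
```

```bash
python3 st.py
cat > jaw.py <<'E'
from vice import *
def q(im,d):
    P=cloud('top',d); V=tov(P); Z=P[...,2]
    m=(V[...,0]>34)&(V[...,0]<60)&(Z>.035)&(Z<.075)&(V[...,1]>-130)&(V[...,1]<30); b=V[m][:,1]
    # plate/jaw profile at x -30..-5 : height by y bins
    s=(V[...,0]>-30)&(V[...,0]<-5)&(V[...,1]>-125)&(V[...,1]<0)&(Z<.08)
    prof=[int(1000*np.median(Z[s&(V[...,1]>=y)&(V[...,1]<y+5)])) if (s&(V[...,1]>=y)&(V[...,1]<y+5)).any() else -1 for y in range(-115,0,5)]
    # grey level edges along lines x=-20..: sample picture at z=.045 block rear edge
    print('block med',np.median(b).round(1),np.percentile(b,[5,95]).round(1),len(b),prof)
if __name__=='__main__':
    import sys
    for f in ('top','tj'): D=np.load(f+'.npz'); q(D['im'],D['d'])
    im,d=ctrl.snapshot('top'); np.savez('tj2',im=im,d=d); q(im,d)
E
python3 jaw.py
```

```text
16.55 vice [ -64.8 -170.6] r 146.0 lever 0.419 yaw 1.968 F [-2.9  1.6  4. ] 0.02033815132257448
block med -88.8 [-101.   -78.4] 89 [0, 0, 43, 44, 46, 45, 44, 30, 3, 9, 36, 1, 0, 0, 0, 0, 1, 0, 0, 0, 1, 2, 2]
block med -83.4 [-95.7 -72.7] 87 [0, 0, 1, 43, 47, 46, 46, 44, 29, 0, 12, 38, 2, 0, 1, 10, 33, 34, 31, 12, 7, 6, 7]
block med -76.6 [-88.  -65.7] 86 [0, 0, 1, 0, 3, 45, 45, 45, 45, 43, 4, 1, 36, 16, 0, 9, 32, 36, 32, 13, 6, 7, 6]
```

Jaw: about 7.4, then 12.8, then 19.5 mm. Two more cycles bring it to about 33.5, before contact.

Request:
servo_tool --commands '[{"linear": [10.1,0.35,0],"spin": 4},{"linear": [10.1,0.35,0],"spin": 4},{"linear": [10.1,0.35,0],"spin": 4},{"linear": [10.1,0.35,0],"spin": 4},{"linear": [10.1,0.35,0],"spin": 4},{"linear": [10.1,0.35,0],"spin": 4},{"linear": [0,0,0],"spin": 0},{"linear": [-10.1,0.35,0],"spin": -4},{"linear": [-10.1,0.35,0],"spin": -4},{"linear": [-10.1,0.35,0],"spin": -4},{"linear": [-10.1,0.35,0],"spin": -4},{"linear": [-10.1,0.35,0],"spin": -4},{"linear": [-10.1,0.35,0],"spin": -4},{"linear": [0,0,0],"spin": 0},{"linear": [0,0,0],"spin": 0}]'

```text
time_s: 17.85
tcp_pos: [0.538, -0.1516, 0.0796]
tcp_rot: [-3.141, -0.001, 1.967]
wrist_force: [-2.7, 1.4, 2.0]
opening: 0.0201
gripper_force: 29.9
```

```bash
python3 st.py; python3 jaw.py|tail -1
```

```text
17.85 vice [ -64.7 -170.7] r 146.0 lever 0.421 yaw 1.967 F [-2.7  1.4  2. ] 0.020132408994041152
block med -70.1 [-81.8 -58.8] 88 [0, 0, 1, 0, -1, 1, 45, 44, 45, 45, 46, 25, 3, 31, 35, 10, 32, 35, 29, 14, 6, 6, 6]
```

Request:
servo_tool --commands '[{"linear": [10.1,0.35,0],"spin": 4},{"linear": [10.1,0.35,0],"spin": 4},{"linear": [10.1,0.35,0],"spin": 4},{"linear": [10.1,0.35,0],"spin": 4},{"linear": [10.1,0.35,0],"spin": 4},{"linear": [10.1,0.35,0],"spin": 4},{"linear": [0,0,0],"spin": 0},{"linear": [-10.1,0.35,0],"spin": -4},{"linear": [-10.1,0.35,0],"spin": -4},{"linear": [-10.1,0.35,0],"spin": -4},{"linear": [-10.1,0.35,0],"spin": -4},{"linear": [-10.1,0.35,0],"spin": -4},{"linear": [-10.1,0.35,0],"spin": -4},{"linear": [0,0,0],"spin": 0},{"linear": [0,0,0],"spin": 0}]'

```text
time_s: 19.15
tcp_pos: [0.538, -0.1516, 0.0796]
tcp_rot: [-3.141, -0.0, 1.967]
wrist_force: [-3.1, 1.8, 0.6]
opening: 0.0201
gripper_force: 29.9
```

```bash
python3 st.py; python3 jaw.py|tail -1
python3 - <<'E'
from h import *
o=ctrl.get_obs(); im,d=ctrl.snapshot('wrist'); np.savez('w8',im=im,d=d,p=o['tcp_pos'],r=o['tcp_rot']); s=np.clip(im.astype(int)*1.3,0,255).astype(np.uint8)
cv2.imwrite('pics/w8.png',s[...,::-1])
E
```

```text
19.15 vice [ -64.7 -170.8] r 146.0 lever 0.421 yaw 1.967 F [-3.1  1.8  0.6] 0.02012053937039004
block med -63.2 [-74.9 -51.7] 88 [0, 0, 1, 0, 0, 0, 0, 2, 45, 45, 43, 45, 43, 3, 2, 38, 23, 34, 35, 25, 12, 7, 8]
```

View pics/w8.png

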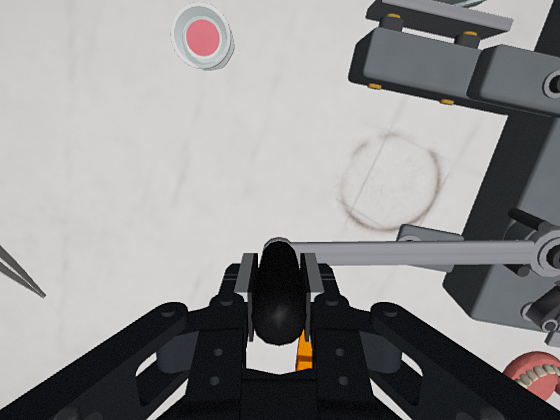

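The post is held well between the pads at (278,290). Jaw is at about 33 mm and the plate is just about to touch. Next stroke in part: back to rest, then forward 18°, then measure.

Request:
servo_tool --commands '[{"linear": [10.1,0.35,0],"spin": 4},{"linear": [10.1,0.35,0],"spin": 4},{"linear": [10.1,0.35,0],"spin": 4},{"linear": [10.1,0.35,0],"spin": 4},{"linear": [10.1,0.35,0],"spin": 4},{"linear": [10.1,0.35,0],"spin": 4},{"linear": [0,0,0],"spin": 0},{"linear": [-10.1,0.35,0],"spin": -4},{"linear": [-10.1,0.35,0],"spin": -4},{"linear": [-10.1,0.35,0],"spin": -4},{"linear": [-7.6,0.2,0],"spin": -3},{"linear": [-7.6,0.2,0],"spin": -3},{"linear": [0,0,0],"spin": 0},{"linear": [0,0,0],"spin": 0},{"linear": [0,0,0],"spin": 0}]'

```text
time_s: 20.5
tcp_pos: [0.5326, -0.1373, 0.0796]
tcp_rot: [-3.141, -0.0, 1.86]
wrist_force: [-3.0, 0.1, -1.1]
opening: 0.0202
gripper_force: 29.9
```

```bash
python3 st.py; python3 jaw.py|tail -1
python3 - <<'E'
from vice import *
D=np.load('tj2.npz'); g=cv2.cvtColor(D['im'],cv2.COLOR_RGB2GRAY)
# sample grey along vice y at x=-15 on plane z=.036
f,cx,cy,p=K('top'); T=np.linalg.inv(cam2world('top'))
for z,x in ((.036,-32),(.036,-28)):
    ys=np.arange(-75,45,1.); Q=np.array([[*tow(x,y),z,1] for y in ys])@T.T; uv=Q[:,:2]/Q[:,2:3]*f+[cx,cy]
    s=cv2.remap(g,uv[:,0].astype(np.float32)[None],uv[:,1].astype(np.float32)[None],cv2.INTER_LINEAR)[0]; print(z,x,dict(zip(ys.astype(int).tolist(),s.tolist())))
E
```

```text
20.5 vice [ -67.1 -155.7] r 146.0 lever 0.316 yaw 1.86 F [-3.   0.1 -1.1] 0.020191170044904703
block med -59.0 [-70.3 -48. ] 84 [1, 0, 1, 0, 0, 0, 2, 0, 21, 46, 46, 44, 44, 39, 2, 36, 23, 30, 37, 31, 13, 8, 5]
0.036 -32 {-75: 143, -74: 133, -73: 122, -72: 112, -71: 101, -70: 96, -69: 92, -68: 88, -67: 88, -66: 87, -65: 87, -64: 87, -63: 87, -62: 87, -61: 87, -60: 87, -59: 87, -58: 86, -57: 86, -56: 87, -55: 87, -54: 88, -53: 86, -52: 85, -51: 83, -50: 80, -49: 78, -48: 74, -47: 71, -46: 67, -45: 67, -44: 68, -43: 70, -42: 78, -41: 85, -40: 93, -39: 100, -38: 107, -37: 111, -36: 111, -35: 111, -34: 111, -33: 111, -32: 112, -31: 115, -30: 120, -29: 125, -28: 126, -27: 127, -26: 128, -25: 129, -24: 129, -23: 131, -22: 133, -21: 133, -20: 134, -19: 134, -18: 135, -17: 136, -16: 137, -15: 138, -14: 142, -13: 146, -12: 150, -11: 153, -10: 157, -9: 159, -8: 160, -7: 161, -6: 161, -5: 161, -4: 161, -3: 162, -2: 162, -1: 162, 0: 162, 1: 163, 2: 163, 3: 163, 4: 163, 5: 163, 6: 163, 7: 163, 8: 163, 9: 162, 10: 162, 11: 161, 12: 161, 13: 159, 14: 157, 15: 155, 16: 152, 17: 149, 18: 145, 19: 142,
[... 635 characters left out ...]
2: 103, -31: 103, -30: 102, -29: 104, -28: 106, -27: 107, -26: 109, -25: 110, -24: 111, -23: 112, -22: 112, -21: 112, -20: 112, -19: 112, -18: 114, -17: 116, -16: 119, -15: 125, -14: 133, -13: 139, -12: 144, -11: 148, -10: 152, -9: 155, -8: 158, -7: 159, -6: 161, -5: 162, -4: 162, -3: 163, -2: 163, -1: 163, 0: 164, 1: 164, 2: 163, 3: 163, 4: 163, 5: 163, 6: 162, 7: 162, 8: 162, 9: 161, 10: 161, 11: 160, 12: 160, 13: 158, 14: 156, 15: 153, 16: 149, 17: 146, 18: 141, 19: 136, 20: 131, 21: 124, 22: 117, 23: 111, 24: 108, 25: 105, 26: 102, 27: 103, 28: 102, 29: 104, 30: 107, 31: 110, 32: 114, 33: 118, 34: 121, 35: 123, 36: 124, 37: 123, 38: 118, 39: 114, 40: 108, 41: 102, 42: 96, 43: 93, 44: 90}
```

Jaw is at about 37 and plate at about 3. Completing the tooth should give about 6 mm.

Request:
servo_tool --commands '[{"linear": [-5,0.1,0],"spin": -2},{"linear": [-5,0.1,0],"spin": -2},{"linear": [-5,0.1,0],"spin": -2},{"linear": [0,0,0],"spin": 0},{"linear": [0,0,0],"spin": 0},{"linear": [0,0,0],"spin": 0}]'

```text
time_s: 21.05
tcp_pos: [0.5378, -0.1512, 0.0796]
tcp_rot: [-3.141, -0.0, 1.966]
wrist_force: [-3.3, 1.9, -2.7]
opening: 0.0203
gripper_force: 29.9
```

```bash
python3 st.py; python3 jaw.py|tail -1
```

```text
21.05 vice [ -64.8 -170.3] r 146.0 lever 0.418 yaw 1.966 F [-3.3  1.9 -2.7] 0.02034879269567164
block med -56.3 [-68.4 -45. ] 90 [0, 2, 1, 0, 1, 1, 0, 0, 0, 44, 44, 44, 45, 44, 10, 36, 28, 31, 36, 29, 14, 6, 6]
```

Request:
servo_tool --commands '[{"linear": [10.1,0.35,0],"spin": 4},{"linear": [10.1,0.35,0],"spin": 4},{"linear": [10.1,0.35,0],"spin": 4},{"linear": [10.1,0.35,0],"spin": 4},{"linear": [10.1,0.35,0],"spin": 4},{"linear": [10.1,0.35,0],"spin": 4},{"linear": [0,0,0],"spin": 0},{"linear": [0,0,0],"spin": 0}]'

```text
time_s: 21.77
tcp_pos: [0.5259, -0.0919, 0.0796]
tcp_rot: [-3.14, 0.001, 1.548]
wrist_force: [-5.2, 0.9, -0.8]
opening: 0.0205
gripper_force: 30.2
```

```bash
python3 st.py; python3 jaw.py|tail -1
python3 - <<'E'
from h import *
o=ctrl.get_obs(); im,d=ctrl.snapshot('wrist'); np.savez('w9',im=im,d=d,p=o['tcp_pos'],r=o['tcp_rot'])
E
```

```text
21.7667 vice [ -64.6 -109.9] r 145.8 lever 0.0 yaw 1.548 F [-5.2  0.9 -0.8] 0.020463340525941905
block med -56.7 [-68.1 -45.8] 84 [-1, -1, -1, -1, 1, 0, 0, 0, 0, 44, 44, 46, 46, 42, 3, 36, 32, 29, 34, 29, 13, 7, 6]
```

Jaw is at about 39.5 and the lever at 0.0. Releasing, rising, and viewing the gap directly from above the throat.

Request:
servo_tool --commands '[{"linear": [0,0,0],"spin": 0},{"linear": [0,0,0],"spin": 0},{"linear": [0,0,0],"spin": 0},{"linear": [0,0,0],"spin": 0},{"linear": [0,0,0],"spin": 0},{"linear": [0,0,-15],"spin": 0},{"linear": [0,0,-35],"spin": 0},{"linear": [0,0,-35],"spin": 0},{"linear": [0,0,-35],"spin": 0},{"linear": [30,10,-10],"spin": -5},{"linear": [30,10,0],"spin": -5},{"linear": [0,0,0],"spin": 0},{"linear": [0,0,0],"spin": 0},{"linear": [0,0,0],"spin": 0}]' --fingers 60

```text
time_s: 23.03
tcp_pos: [0.5453, -0.0326, 0.2095]
tcp_rot: [-3.141, 0.0, 1.722]
wrist_force: [-0.5, -0.6, 0.5]
opening: 0.06
gripper_force: 0.0
```

```bash
python3 st.py
python3 - <<'E'
from h import *
o=ctrl.get_obs(); im,d=ctrl.snapshot('wrist'); np.savez('w10',im=im,d=d,p=o['tcp_pos'],r=o['tcp_rot']); s=np.clip(im.astype(int)*1.3,0,255).astype(np.uint8)
cv2.imwrite('pics/w10.png',s[...,::-1])
E
```

```text
23.0333 vice [-33.7 -55.6] r 140.0 lever -0.439 yaw 1.722 F [-0.5 -0.6  0.5] 0.06002397264349115
```

View pics/w10.png

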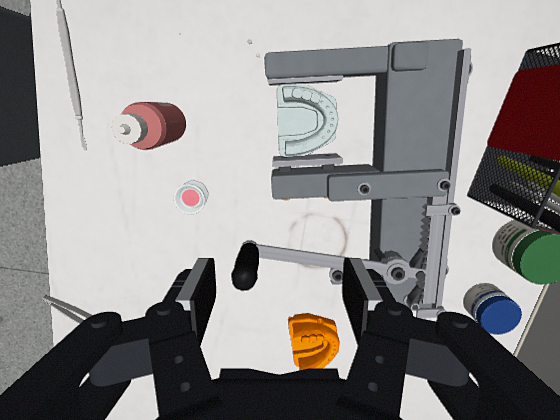

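The cast is clamped square at (307,120), plate at (307,160), block at (330,183), and the post at rest at (247,258). That was my 12th picture viewed, past the allowed 10, so from here I use numbers only.

Run:
```python
from vice import *
D=np.load('w10.npz'); o=dict(tcp_pos=D['p'],tcp_rot=D['r']); g=cv2.cvtColor(D['im'],cv2.COLOR_RGB2GRAY); f,cx,cy,p=K('wrist'); T=np.linalg.inv(cam2world('wrist',o))
def line(x,z,ys):
    Q=np.array([[*tow(x,y),z,1] for y in ys])@T.T; uv=(Q[:,:2]/Q[:,2:3]*f+[cx,cy]).astype(np.float32)
    return cv2.remap(g,uv[:,0][None],uv[:,1][None],cv2.INTER_LINEAR)[0].tolist()
ys=np.arange(-52,-22,1.)
for x in (-33,-15,5): print(x,[(int(y),s) for y,s in zip(ys,line(x,.036,ys))])
for x in (-33,-15): print('z45',x,[(int(y),s) for y,s in zip(np.arange(-76,-34,1),line(x,.045,np.arange(-76,-34,1.)))])
P=cloud('wrist',D['d'],o); V=tov(P); Z=P[...,2]
m=(Z>.116)&(Z<.134)&(np.hypot(V[...,0]+64,V[...,1]+130)<55); 
n,l,st,_=cv2.connectedComponentsWithStats(m.astype(np.uint8)); k=1+st[1:,4].argmax(); c=np.median(V[l==k],0); print('post',c,'lever',np.arctan2(-(c[1]+140),-(c[0]-78))+.2083)
m=(Z>.008)&(Z<.05)&(V[...,0]>-38)&(V[...,0]<36)&(V[...,1]>-27)&(V[...,1]<36)
print('cast',cv2.minAreaRect(V[m].astype(np.float32)))
```

```text
-33 [(-52, 93), (-51, 93), (-50, 94), (-49, 94), (-48, 94), (-47, 96), (-46, 87), (-45, 61), (-44, 50), (-43, 51), (-42, 50), (-41, 52), (-40, 37), (-39, 29), (-38, 67), (-37, 102), (-36, 123), (-35, 128), (-34, 125), (-33, 124), (-32, 127), (-31, 131), (-30, 86), (-29, 64), (-28, 66), (-27, 64), (-26, 88), (-25, 173), (-24, 177), (-23, 174)]
-15 [(-52, 94), (-51, 94), (-50, 93), (-49, 93), (-48, 95), (-47, 98), (-46, 87), (-45, 62), (-44, 51), (-43, 51), (-42, 52), (-41, 51), (-40, 48), (-39, 41), (-38, 103), (-37, 137), (-36, 129), (-35, 125), (-34, 124), (-33, 121), (-32, 125), (-31, 128), (-30, 83), (-29, 65), (-28, 63), (-27, 63), (-26, 109), (-25, 102), (-24, 128), (-23, 160)]
5 [(-52, 95), (-51, 94), (-50, 94), (-49, 96), (-48, 96), (-47, 98), (-46, 88), (-45, 62), (-44, 50), (-43, 50), (-42, 52), (-41, 52), (-40, 49), (-39, 42), (-38, 108), (-37, 137), (-36, 127), (-35, 124), (-34, 122), (-33, 121), (-32, 124), (-31, 128), (-30, 83), (-29, 64), (-28, 66), (-27, 64), (-26, 99), (-25, 174), (-24, 176), (-23, 175)]
z45 -33 [(-76, 172), (-75, 171), (-74, 172), (-73, 173), (-72, 1
[... 373 characters left out ...]
(-38, 33), (-37, 36), (-36, 83), (-35, 114)]
z45 -15 [(-76, 171), (-75, 172), (-74, 172), (-73, 171), (-72, 172), (-71, 173), (-70, 173), (-69, 174), (-68, 181), (-67, 149), (-66, 100), (-65, 89), (-64, 93), (-63, 94), (-62, 93), (-61, 93), (-60, 93), (-59, 93), (-58, 94), (-57, 94), (-56, 94), (-55, 94), (-54, 94), (-53, 93), (-52, 94), (-51, 94), (-50, 94), (-49, 94), (-48, 93), (-47, 94), (-46, 95), (-45, 98), (-44, 85), (-43, 58), (-42, 50), (-41, 52), (-40, 52), (-39, 51), (-38, 48), (-37, 50), (-36, 117), (-35, 137)]
post [ -63.73517888 -107.03972985] lever -0.020187272822317748
cast ((-2.1332931518554688, 4.5365753173828125), (62.969276428222656, 58.92474365234375), 89.38157653808594)
```

Plate front is at y -30.4 and block face at -43.5, so the plate is pushed in about 5 mm. The cast is at (-2, 4.5) and square, and the lever is at 0. Handing in.

```bash
python3 -c "
from rig import ctrl
print(ctrl.job_done())"
```

```text
the job is handed in; nothing more can be done
None
```

I handed the job in at about 23 s: the cast stands clamped square mid-throat, the plate is pushed in about 5 of 12 mm, and the lever is at its rest stop; no verdict came back, and I viewed 12 pictures, over the limit of 10.

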